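Level the scanner shelf of a printer test stand

ROBOT

A 6-joint arm with a two-finger parallel gripper is mounted at the origin on the work surface. World frame = base frame: x ahead of the robot, y to its left, z up, the work surface at z = 0. Lengths are in mm, angles in rad, forces in N, time in s.
With the tool pointing down it reaches from about 350 to 775 mm from the base axis. Payload 7.3 kg.
Tool frame: the origin (TCP) lies between the finger pads, 19 mm behind the fingertips; this is the grasp point; z points along the fingers, y is the line along which they close (so a half turn about z gives the same grasp; the last joint's range is limited). The gripper opens to 92 mm and grips with 3 to 60 N. Pads are 19 mm wide; open, the fingers measure 130 mm over their backs; the gripper's body (75 mm by 190 mm) begins 47 mm behind the grasp point.
Start: joints at [1.157, 0.342, 1.524, -0, 1.275, -0.146], TCP at [138.904, 506.309, 245.541] pointing down, gripper open.
Joint ranges: [-2.53, 2.53], [-0.77, 2.02], [0.04, 2.7], [-1, 4.14], [0.28, 2.66], [-3.11, 3.11]. Speed limits (rad/s): [2.57, 2.57, 3.14, 3.14, 3.14, 3.14].

INTERFACE

Orientations are given as [roll, pitch, yaw] about the fixed x, y, z axes, in that order (R = Rz(yaw) Ry(pitch) Rx(roll)).
In Python, from plant import get_obs, vision, workorder gives the robot as it stands.
- The arm moves only by the shell command python3 -m pendant 'ROWS' [OPENING]. ROWS is a JSON object of lists of equal length, an entry for each row: "dp": the shift along the tool's x, y, z in m, a list of three; "rotation": the turn, a rotation vector about the tool's x, y, z in rad, a list of three. A call has 1 to 8 rows; each row is the pose to reach, as a shift and turn from the pose commanded when the call began, along the tool's axes at that moment; what a row does not reach only later rows make up. A row lasts 1/8 s, in which the tool goes at most 62.5 mm and 10.7 degrees, less where a joint would pass 70% of its speed; a pose out of reach is approached as far as the arm can. A call with a gripper value outside its range is refused whole. OPENING is the finger opening in m, from 0 to 0.0918, set as the call begins (- or left out, the last holds). The fingers move at their own pace and stop on an object; the grip force is fixed at half the most. Time passes only in rows, so rows that repeat a pose let the fingers close. It gives the time, the measured TCP pose, the force, the opening and the grip force at its end, in the units of the state.
- get_obs(): the state, without advancing time (a new reading comes with each control period).
- vision.capture(name): name is "side" or "top"; returns a dict with "pixels" (480x640x3 uint8, red, green, blue), "vfov" (degrees; the focal length in pixels is half the picture's height over the tangent of half this angle, whatever the lens; pixels are square), "cx", "cy" (the principal point, pixels), "pose" (4x4, takes a point from camera to world coordinates). Camera axes: x right, y up, looking along -z (the intrinsics and any distortion apply to the point x, -y, -z); pixel columns grow to the right and rows downward; lengths in mm; the calibration is good to about 2 mm. A picture is of the moment at which its call begins. There is no depth.
- workorder.close_job(): hands the job in; it is judged then, once.
The state is a dict: "time": time; "joint_positions": joint angles; "dq": joint speeds; "tau": joint torques, N m; "tool_pos": TCP position; "tcp_rot": TCP orientation; "contact_force": force on the tool from outside, world axes, zero at the start; "moment": the same for the moment, N m; "grip_width": finger opening in mm; "finger_force": force on a finger pad.
Only numpy, scipy, OpenCV 4.12 (cv2) and the standard library are available. Lean on these libraries where they do the work, as an engineer would, in place of code of your own. Each camera call takes 0.05 s, during which the arm holds its last target. There are 200 camera calls.

TASK

On the printer test stand, push the spirit level along its slide until it clicks home around the stem of the levelling knob. Then press the knob firmly down so that it clamps the level on the shelf and the shelf settles on its levelling foot, and turn the knob while it is pressed until the bubble stands still in the middle, between its two lines. Finish holding the knob pressed down with the bubble centred; do not let go, and leave the other things on the bench where they are.

Things in the scene. Friction and masses are not known exactly. Their poses are not given: they have to be found in the camera images.
- stand: the fixed test stand: grey base plate 270 x 400 x 12 mm on the bench. Origin: on the bench, 50 mm to the -y side of the plate's middle. x points from the shelf's free front edge (robot side) to its rear hinge, y along that edge, z up. A grey scanner unit 30 mm tall is bolted on the shelf at x = 25 to 105 mm; a black detent housing, 22 mm tall, at x = -18 to 12, y = -52 to -22 mm
- shelf: aluminium shelf, 240 (x) x 280 (y) x 8 mm, level top at z = 48 mm. Origin: on its rear hinge axis (along y, at x = 110, z = 44 mm of the stand). A spring (5 to 8 N at the knob) floats the free front edge up, 4 mm at the knob, against a stop, whatever the foot's setting; only when the knob is pressed down does the shelf settle on its foot, so only then does the bubble tell of the foot
- knob: black levelling knob, at x = -70, y = 30 mm of the stand. Origin: centre of the flange's underside. Flange 56 mm diameter, 5 mm thick; above it a ribbed round barrel, 32 mm diameter, 26 mm tall, gripped from above at any yaw. It springs up 2 mm clear of the level's fork; pressing it (3 N) brings the flange on the fork, clamping the level; 12 to 20 N seats all
- knob_grip (a point): on the knob's axis, 24 mm above the flange's underside and 19 mm above its top face, 7 mm below the barrel's top: a TCP here has the fingertips just on the flange
- knob_turn (a joint): turn of the knob, rad, 0 to 2.7, growing clockwise seen from above. Friction holds it (0.06 N m, more when pressed). Clockwise screws the foot out: the pressed shelf and knob rise 3 mm per rad (follow upwards as you turn) and the bubble moves 10 mm per rad towards the stand's -x. At the start the foot is too short: the pressed bubble lies 5 to 19 mm off, to +x
- level: spirit level on a slide along the stand's y; axes as the shelf's. Origin: on the shelf's top face, middle of the fork that takes the knob's stem (10 mm thick); home, it lies on the knob's axis. Aluminium block 80 (x) x 24 (y) x 26 mm, middle at y = -62 mm of the level; two flat fork arms 4 mm thick, 44 mm over both, reach to y = +22 mm and pass either side of the stem under the flange
- level_push (a point): middle of the block's flat -y face, 15 mm above the shelf's top: push here towards the stand's +y. The -y side is clear
- level_slide (a joint): travel of the level along the stand's +y, m, 0 to 0.090. Home at 0.090 (end stop); it starts at 0 to 0.035. Slide friction about 1 N; at 0.078 a spring ball resists with about 6 N up to 0.085, then pulls it home and keeps it there with about 3 N
- vial_middle (a point): middle of the long green vial on the block's top (60 mm long along x), midway between its two black lines, which are 19 mm apart. Axes as the shelf's
- bubble_middle (a point): middle of the top of the pale bubble, 14 mm long, in the vial. Centred over vial_middle when level; it runs to the higher side, 0.6 mm per mrad of the shelf's tilt (13 mm to -x while the shelf floats unpressed) and swings for about half a second after a jolt
- foot: the levelling foot: steel screw with rubber disc, 26 mm diameter, under the shelf on the knob's axis. Origin: on the axis, at mid thickness of the shelf when the screw is fully in, moving down with the screw
- pad: fixed steel plate, 42 x 42 x 4 mm, on the base plate under the foot. Origin: centre of its underside
- gear: bystander: white plastic gear, 46 mm diameter, 22 mm tall, on the base plate. Origin under its centre
- weight: bystander: brass weight, 36 mm diameter, 36 mm tall, on the base plate. Origin under its centre
- screwdriver: bystander: black screwdriver 170 mm long lying on the bench in front of the stand
- cartridge: bystander: black toner cartridge about 115 x 250 x 50 mm on the bench. Origin under its centre
- carton: bystander: white carton 120 x 160 x 90 mm on the bench. Origin under its centre
- tumbler: bystander: blue tumbler, 76 mm diameter, 130 mm tall. Origin under its centre
- tape: bystander: roll of brown tape, 90 mm diameter, 45 mm tall. Origin under its centre

How it is judged:
By the outcome, as a careful person would: the job done as asked, in the order asked, and still so for the second after the job is handed in, while the arm keeps its last pose, push and grip.
It also fails if it takes over 58 s, if anything falls off the work surface, if the arm or the gripper's body presses on something with over 40 N, if the wrist force passes 120 N, or if a joint passes its speed limit or range.

## Working session

There is one attempt and no reset: what is moved stays moved. The work goes in short steps, Python scripts to look and compute and a shell command to move; the robot and the scene stay as the last step left them, time stands still between calls to the robot, and variables do not carry over. Pictures are saved under pics/ and viewed, at most 10 in all, crops included, and the job is handed in when it is done.

```bash
mkdir -p pics; cat > h.py <<'E'
import numpy as np, cv2
from plant import get_obs, vision, workorder
def cap(name,fn=None):
    c=vision.capture(name)
    if fn: cv2.imwrite('pics/'+fn,cv2.cvtColor(c['pixels'],cv2.COLOR_RGB2BGR))
    np.save('cal_'+name,np.array([c['vfov'],c['cx'],c['cy'],*np.array(c['pose']).ravel()]))
    return c
def cal(name):
    a=np.load('cal_'+name+'.npy'); return 240/np.tan(np.radians(a[0]/2)),a[1],a[2],a[3:].reshape(4,4)
def onz(name,u,v,z):
    f,cx,cy,P=cal(name); d=P[:3,:3]@np.array([(u-cx)/f,-(v-cy)/f,-1]); o=P[:3,3]
    return o+d*(z-o[2])/d[2]
def proj(name,p):
    f,cx,cy,P=cal(name); q=P[:3,:3].T@(np.asarray(p)-P[:3,3]); return cx-f*q[0]/q[2], cy+f*q[1]/q[2]
E
python3 - <<'E'
from h import *
for n in('side','top'):
    c=cap(n,n+'0.png'); print({k:c[k] for k in c if k!='pixels'})
print(get_obs())
E
```

```text
{'vfov': 56.26847197745163, 'cx': 326.37642133245595, 'cy': 241.80024176102955, 'pose': array([[ 6.86690590e-01,  4.63214180e-01, -5.60257671e-01,
        -5.75617549e+01],
       [-7.26943418e-01,  4.40790258e-01, -5.26552196e-01,
        -6.23511989e+02],
       [ 3.04967939e-03,  7.68854064e-01,  6.39417021e-01,
         8.15512163e+02],
       [ 0.00000000e+00,  0.00000000e+00,  0.00000000e+00,
         1.00000000e+00]])}
{'vfov': 54.74559776668672, 'cx': 319.5438249359368, 'cy': 242.53962233877587, 'pose': array([[ 7.28897272e-03,  9.94323412e-01, -1.06150000e-01,
         4.48635888e+02],
       [-9.99823212e-01,  9.08664045e-03,  1.64613774e-02,
         1.08702780e+01],
       [ 1.73324799e-02,  1.06011248e-01,  9.94213861e-01,
         1.17864154e+03],
       [ 0.00000000e+00,  0.00000000e+00,  0.00000000e+00,
         1.00000000e+00]])}
{'time': 0.1, 'joint_positions': array([ 1.15701684e+00,  3.42673017e-01,  1.52491368e+00,  7.63390644e-06,
        1.27539154e+00, -1.46006442e-01]), 'dq': array([ 0.00045974,  0.0009345 , -0.0041048 ,  0.0011967 ,  0.00249003,
       -0.00038863]), 'tau': array([ 1.97992624e-03, -4.32007241e+01, -2.44697696e+01,  7.17865932e-02,
        5.26142854e-02, -7.31180671e-05]), 'tool_pos': array([138.75201945, 505.98959162, 244.90680026]), 'tcp_rot': array([-3.14022288e+00, -2.08808278e-04,  2.87381724e+00]), 'contact_force': array([-0.04540719,  0.07835496, -0.37038041]), 'moment': array([-0.01594832, -0.04276194,  0.00555438]), 'finger_force': 0.0, 'grip_width': 91.80122984793331}
```

View pics/top0.png

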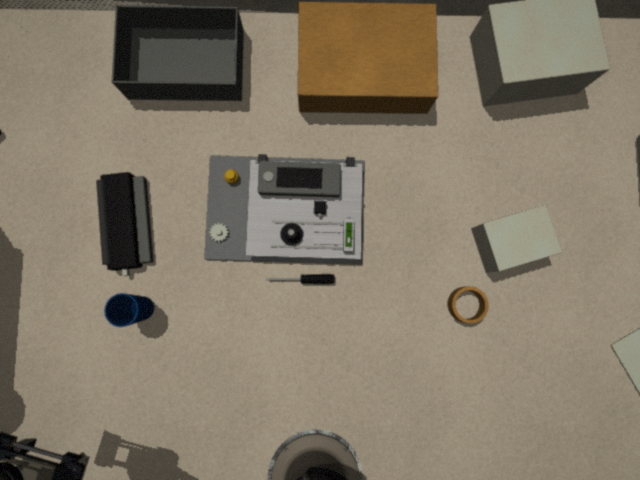

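View pics/side0.png

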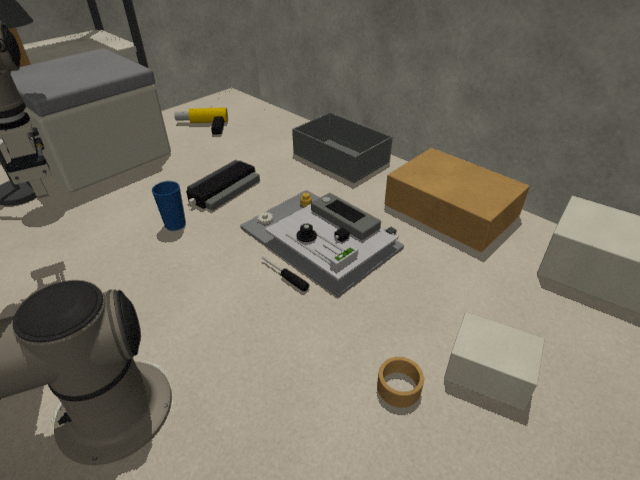

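The top view shows the knob at about (291,233) and the level block at about (348,235), with the stand nearly axis-aligned. The side view shows the same parts at (306,233) and (344,258). I'll enlarge both.

```bash
python3 - <<'E'
import cv2, numpy as np
a=cv2.imread('pics/top0.png')[150:270,200:370]; b=cv2.imread('pics/side0.png')[185:295,235:410]
A=cv2.resize(a,(680,480),interpolation=cv2.INTER_CUBIC); cv2.imwrite('pics/t1.png',A)
B=cv2.resize(b,(700,440),interpolation=cv2.INTER_CUBIC); cv2.imwrite('pics/s1.png',B)
E
```

```text
(no output)
```

View pics/t1.png

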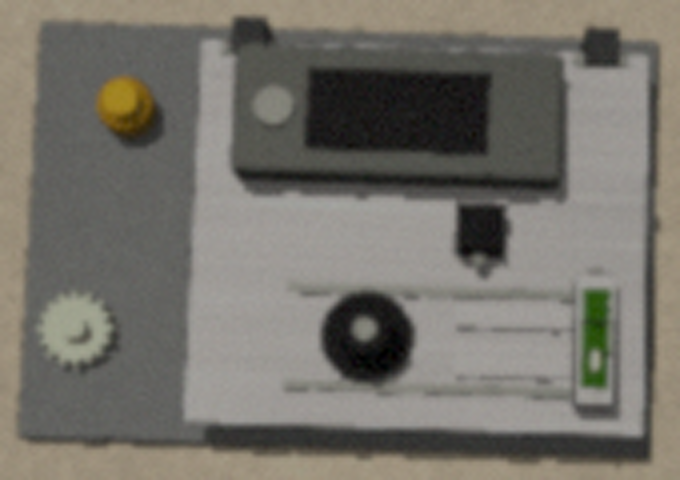

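View pics/s1.png

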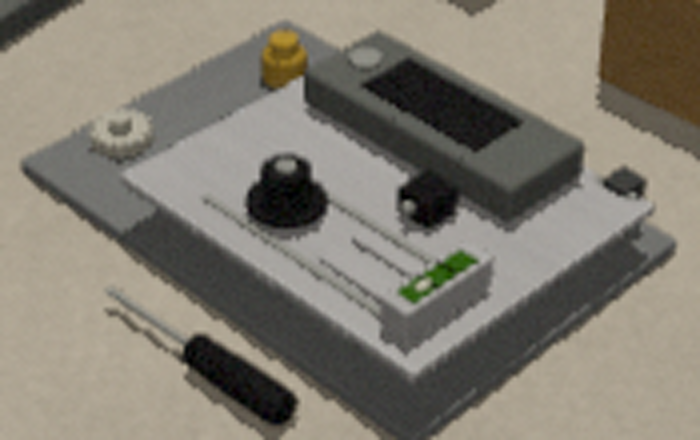

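The top crop shows the plate corners at (42,22), (20,437), (657,43) and (650,458), the flange centre at (367,337), the cap at (365,327), and the block's outer edge at u≈615 with v from 275 to 410. The side crop shows the cap at (287,162) and the plate corners at (25,165), (288,22) and (675,245). I'll fit the stand pose to these.

```bash
python3 - <<'E'
from h import *
from scipy.optimize import least_squares
T=lambda u,v:(200+u/4,150+v/4); S=lambda u,v:(235+u/4,185+v/4)
obs=[('top',(135,250,12),T(42,22)),('top',(-135,250,12),T(20,437)),('top',(135,-150,12),T(657,43)),('top',(-135,-150,12),T(650,458)),
('top',(-70,30,63),T(367,337)),('top',(-70,30,89),T(365,327)),
('side',(-135,250,12),S(25,163)),('side',(135,250,12),S(288,22)),('side',(135,-150,12),S(675,243)),('side',(-70,30,89),S(287,162))]
def w(q,p):
    c,s=np.cos(q[2]),np.sin(q[2]); return np.array([q[0]+c*p[0]-s*p[1],q[1]+s*p[0]+c*p[1],p[2]])
r=least_squares(lambda q:np.ravel([np.subtract(proj(n,w(q,p)),o) for n,p,o in obs]),[700,0,0],loss='soft_l1')
q=r.x; print(q); print(np.round(np.reshape(r.fun,(-1,2)),1))
for u,v,z in((365,327,89),(367,337,60)): print('knob',onz('top',*T(u,v),z), w(q,(-70,30,0)))
print('side knob',onz('side',*S(287,162),89))
for u,v in ((617,275),(615,410),(577,275),(573,408)): 
    p=onz('top',*T(u,v),78)-[q[0],q[1],0]; c,s=np.cos(q[2]),np.sin(q[2]); print('block stand',c*p[0]+s*p[1],-s*p[0]+c*p[1])
for p in((-70,-170,0),(-70,-100,0),(-70,30,0)): print(p,w(q,p))
np.save('q',q)
E
```

```text
[ 6.57072482e+02  2.71617049e+01 -2.61847086e-02]
[[ 0.1 -1.1]
 [-0.7 -0.1]
 [ 1.5 -0.5]
 [ 0.8  0.1]
 [ 0.4 -0.2]
 [ 0.4  0.9]
 [-2.4 -1.8]
 [-1.  -2. ]
 [ 0.5 -1.5]
 [-1.2  0.7]]
knob [590.05300419  60.01501242  89.        ] [587.88192949  58.98414111   0.        ]
knob [587.70579929  60.02521798  60.        ] [587.88192949  58.98414111   0.        ]
side knob [592.24585764  58.71740649  89.        ]
block stand -29.546621183759484 -118.37039810191361
block stand -110.99116821951816 -119.25475398831594
block stand -30.41847572356846 -94.3148629915127
block stand -110.6712153269395 -94.15930182211109
(-70, -170, 0) [ 582.64558618 -140.94729892    0.        ]
(-70, -100, 0) [584.47830634 -70.97129491   0.        ]
(-70, 30, 0) [587.88192949  58.98414111   0.        ]
```

```bash
python3 -m pendant '{"dp":[[-0.04,-0.033,0],[-0.085,-0.07,0],[-0.13,-0.108,0],[-0.175,-0.146,0],[-0.22,-0.183,0],[-0.265,-0.221,0],[-0.31,-0.258,0],[-0.355,-0.296,0]],"rotation":[[0,0,-0.03],[0,0,-0.06],[0,0,-0.09],[0,0,-0.12],[0,0,-0.15],[0,0,-0.18],[0,0,-0.21],[0,0,-0.242]]}' 0
```

```text
time: 1.1
tool_pos: [403.6, 125.2, 245.5]
tcp_rot: [3.141, 0.0, 3.117]
contact_force: [1.5, 0.4, 0.3]
grip_width: 16.4
finger_force: 0.0
```

```bash
python3 -m pendant '{"dp":[[-0.031,-0.042,0],[-0.062,-0.085,0],[-0.093,-0.127,0],[-0.124,-0.169,0],[-0.155,-0.211,0],[-0.186,-0.2535,0],[-0.186,-0.2535,0.03],[-0.186,-0.2535,0.075]],"rotation":[[0,0,0],[0,0,0],[0,0,0],[0,0,0],[0,0,0],[0,0,0],[0,0,0],[0,0,0]]}'; python3 -m pendant '{"dp":[[0,0,0.04],[0,0,0.07],[0,0,0.09],[0,0,0.09]],"rotation":[[0,0,0],[0,0,0],[0,0,0],[0,0,0]]}'
```

```text
time: 2.1
tool_pos: [583.1, -132.3, 170.0]
tcp_rot: [-3.141, 0.002, 3.115]
contact_force: [-0.8, 0.6, -0.7]
grip_width: 0.6
finger_force: 0.0
time: 2.6
tool_pos: [581.1, -130.8, 78.6]
tcp_rot: [3.14, -0.004, 3.116]
contact_force: [-0.4, -0.5, 0.9]
grip_width: 0.6
finger_force: 0.0
```

```bash
python3 -m pendant '{"dp":[[0,0.01,0],[0,0.02,0],[0,0.03,0],[0,0.04,0],[0,0.05,0],[0,0.06,0],[0,0.07,0],[0,0.075,0]],"rotation":[[0,0,0],[0,0,0],[0,0,0],[0,0,0],[0,0,0],[0,0,0],[0,0,0],[0,0,0]]}'; for i in 1 2 3; do echo; python3 -m pendant '{"dp":[[0,0.002,0],[0,0.004,0]],"rotation":[[0,0,0],[0,0,0]]}'|grep -E "pos|force"; done
```

```text
time: 3.6
tool_pos: [584.2, -55.5, 80.4]
tcp_rot: [3.141, -0.0, 3.116]
contact_force: [-0.3, -1.8, 1.2]
grip_width: 0.4
finger_force: 0.5

tool_pos: [584.3, -52.3, 80.4]
contact_force: [-0.2, -1.1, -0.4]
finger_force: 0.5

tool_pos: [584.4, -48.3, 80.5]
contact_force: [0.1, -0.8, -0.4]
finger_force: 0.5

tool_pos: [584.5, -44.2, 80.5]
contact_force: [-0.6, -0.8, 0.1]
finger_force: 0.5
```

```bash
for i in 1 2 3 ; do echo; python3 -m pendant '{"dp":[[0,0.001,0],[0,0.002,0],[0,0.002,0]],"rotation":[[0,0,0],[0,0,0],[0,0,0]]}'|grep -E "pos|force"; done
```

```text
tool_pos: [584.6, -42.2, 80.5]
contact_force: [0.9, 0.1, -0.4]
finger_force: 0.1

tool_pos: [584.6, -40.4, 80.5]
contact_force: [-0.3, -1.2, -0.2]
finger_force: 0.7

tool_pos: [584.6, -39.4, 80.5]
contact_force: [-2.4, -6.1, 0.2]
finger_force: 3.3
```

Now climbing over the detent, as expected.

```bash
for i in 1 2 3 ; do echo; python3 -m pendant '{"dp":[[0,0.0015,0],[0,0.003,0],[0,0.003,0]],"rotation":[[0,0,0],[0,0,0],[0,0,0]]}'|grep -E "pos|force"; done; python3 - <<'E'
from h import *
c=cap('top');p=c['pixels'][195:265,260:360,::-1]
d=cap('side');r=d['pixels'][215:285,280:380,::-1]
cv2.imwrite('pics/p2.png',np.vstack([cv2.resize(x,(420,294),interpolation=cv2.INTER_CUBIC) for x in(p,r)]))
E
```

```text
tool_pos: [584.6, -36.7, 80.5]
contact_force: [-1.6, -6.1, -0.1]
finger_force: 3.4

tool_pos: [584.7, -32.3, 80.5]
contact_force: [-1.5, -1.7, -0.7]
finger_force: 0.7

tool_pos: [585.1, -28.8, 80.5]
contact_force: [0.4, 0.4, 0.4]
finger_force: 0.0
```

View pics/p2.png

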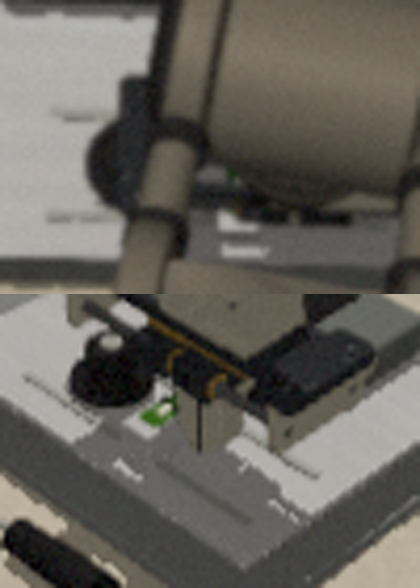

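The level is at the knob with the finger just behind it. I'll confirm that it's home by feeling for the end stop.

```bash
for i in 1 2 ; do echo; python3 -m pendant '{"dp":[[0,0.001,0],[0,0.001,0]],"rotation":[[0,0,0],[0,0,0]]}'|grep -E "pos|force"; done
```

```text
tool_pos: [585.2, -28.6, 80.6]
contact_force: [1.2, -2.1, -0.0]
finger_force: 1.3

tool_pos: [585.2, -28.4, 80.6]
contact_force: [-0.1, -6.1, -0.4]
finger_force: 3.3
```

End-stop contact felt at y ≈ -28.5, so the level is home. Next I'll back off, lift and move over the knob with a yaw offset that leaves room to turn.

```bash
python3 -m pendant '{"dp":[[0,-0.01,0],[0,-0.02,-0.01],[0,-0.02,-0.05],[0,-0.02,-0.1],[-0.001,0.02,-0.12],[-0.003,0.06,-0.12],[-0.003,0.087,-0.12],[-0.003,0.087,-0.12]],"rotation":[[0,0,0],[0,0,0],[0,0,0],[0,0,0.15],[0,0,0.3],[0,0,0.47],[0,0,0.64],[0,0,0.77]]}' 0.064;  python3 -m pendant '{"dp":[[0,0,0],[0,0,0.0]],"rotation":[[0,0,0],[0,0,0]]}'; python3 - <<'E'
from h import *
c=cap('top');p=c['pixels'][195:265,260:360,::-1]
d=cap('side');r=d['pixels'][215:285,265:365,::-1]
cv2.imwrite('pics/p3.png',np.vstack([cv2.resize(x,(420,294),interpolation=cv2.INTER_CUBIC) for x in(p,r)]))
E
```

```text
time: 8.2
tool_pos: [590.2, 61.4, 201.4]
tcp_rot: [3.14, -0.0, 2.344]
contact_force: [0.1, -1.1, -0.4]
grip_width: 63.7
finger_force: 0.0
time: 8.45
tool_pos: [590.3, 59.1, 200.8]
tcp_rot: [3.141, 0.0, 2.348]
contact_force: [-0.3, 0.5, -0.5]
grip_width: 63.6
finger_force: 0.0
```

View pics/p3.png

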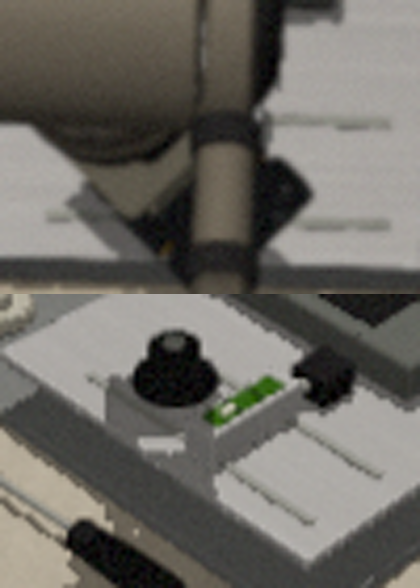

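The level sits home around the knob stem, and the side camera has a clear view of the vial at about (322,241). Descending to grip.

```bash
python3 -m pendant '{"dp":[[0,0,0.03],[0,0,0.06],[0,0,0.09],[0,0,0.105],[0,0,0.112],[0,0,0.115],[0,0,0.115]],"rotation":[[0,0,0],[0,0,0],[0,0,0],[0,0,0],[0,0,0],[0,0,0],[0,0,0]]}' ;  python3 -m pendant '{"dp":[[0,0,0],[0,0,0.0],[0,0,0],[0,0,0],[0,0,0],[0,0,0]],"rotation":[[0,0,0],[0,0,0],[0,0,0],[0,0,0],[0,0,0],[0,0,0]]}' 0.02; python3 -c "
from h import *
print(get_obs()['contact_force'],get_obs()['moment'])"
```

```text
time: 9.43
tool_pos: [590.7, 59.6, 86.2]
tcp_rot: [3.141, 0.001, 2.346]
contact_force: [0.7, -0.6, 0.8]
grip_width: 63.9
finger_force: 0.0
time: 10.18
tool_pos: [591.6, 60.8, 86.0]
tcp_rot: [3.138, 0.001, 2.346]
contact_force: [5.1, 6.0, -2.0]
grip_width: 31.1
finger_force: 30.0
[ 5.09549799  5.98918321 -1.97833427] [ 0.69498394 -0.62279755  0.00202211]
```

```bash
python3 -m pendant '{"dp":[[0,0.0015,0],[0,0.0015,0.0],[0,0.0015,0.002],[0,0.0015,0.0035],[0,0.0015,0.0035]],"rotation":[[0,0,0],[0,0,0],[0,0,0],[0,0,0],[0,0,0]]}' 0.05;  python3 -m pendant '{"dp":[[0,0,0],[0,0,0.0],[0,0,0],[0,0,0],[0,0,0]],"rotation":[[0,0,0],[0,0,0],[0,0,0],[0,0,0],[0,0,0]]}' 0.02; for i in 1 2 3; do python3 -m pendant '{"dp":[[0,0,0.001],[0,0,0.002],[0,0,0.002]],"rotation":[[0,0,0],[0,0,0],[0,0,0]]}' | grep -E 'pos|force'; done
```

```text
time: 10.8
tool_pos: [591.3, 60.5, 82.0]
tcp_rot: [-3.141, -0.0, 2.346]
contact_force: [0.5, 0.4, 1.2]
grip_width: 49.9
finger_force: 0.9
time: 11.42
tool_pos: [591.7, 60.9, 82.2]
tcp_rot: [3.14, 0.0, 2.346]
contact_force: [2.2, 2.8, 1.4]
grip_width: 31.3
finger_force: 30.0
tool_pos: [591.7, 60.9, 80.3]
contact_force: [2.6, 3.4, 4.0]
finger_force: 30.0
tool_pos: [591.5, 61.0, 78.4]
contact_force: [1.6, 5.0, 4.6]
finger_force: 30.0
tool_pos: [591.4, 61.0, 76.6]
contact_force: [0.5, 4.7, 6.8]
finger_force: 30.0
```

```bash
for i in 1 2 3; do python3 -m pendant '{"dp":[[0.0002,0.0002,0.001],[0.0002,0.0002,0.002],[0.0002,0.0002,0.002]],"rotation":[[0,0,0],[0,0,0],[0,0,0]]}' | grep -E 'pos|force'; done
```

```text
tool_pos: [591.2, 61.1, 74.7]
contact_force: [-1.0, 3.8, 8.9]
finger_force: 30.0
tool_pos: [591.0, 61.1, 72.8]
contact_force: [-2.7, 2.2, 8.5]
finger_force: 30.0
tool_pos: [591.0, 61.1, 72.0]
contact_force: [-6.1, 1.3, 17.9]
finger_force: 31.5
```

Seated: the force jumped to 18 N at z=72. Now measuring the bubble with both cameras.

```bash
python3 -m pendant '{"dp":[[0.0007,-0.0007,0],[0.0007,-0.0007,0],[0.0007,-0.0007,0],[0.0007,-0.0007,0]],"rotation":[[0,0,0],[0,0,0],[0,0,0],[0,0,0]]}' | grep -E 'pos|force'; cat > b.py <<'E'
from h import *
import sys
q=np.load('q.npy'); c,s=np.cos(q[2]),np.sin(q[2]); W=lambda x,y,z:(q[0]+c*x-s*y,q[1]+s*x+c*y,z)
def rect(name='side',n=4,fn=None):
    # rectify vial plane z=76: columns stand x -115..-25, rows y -60..0 (knob axis y30), 4 px/mm
    im=np.mean([cap(name)['pixels'].astype(float) for _ in range(n)],0).astype(np.float32)
    z=75; src=np.float32([W(x,y,z) for x,y in((-115,0),(-25,0),(-25,-60),(-115,-60))]); uv=np.float32([proj(name,p) for p in src])
    M=cv2.getPerspectiveTransform(uv,np.float32([(0,0),(540,0),(540,360),(0,360)]))
    R=cv2.warpPerspective(im,M,(540,360),flags=cv2.INTER_CUBIC); R=np.clip(R,0,255).astype(np.uint8)
    if fn: cv2.imwrite('pics/'+fn,R[:,:,::-1])
    return R
if __name__=='__main__':
    rect('side',4,sys.argv[1])
E
python3 b.py r1.png
```

```text
tool_pos: [590.9, 61.1, 72.1]
contact_force: [-2.8, 2.5, 16.1]
finger_force: 31.0
```

View pics/r1.png

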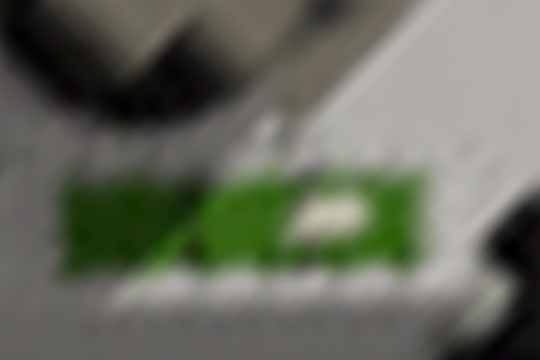

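Rectified at 6 px/mm, the vial spans 62–425 (middle ≈243) and the bubble is centred at ≈330, so it sits about 14.5 mm to +x. Turning about 1.4 rad while following upward.

```bash
for i in 1 2 3; do python3 -m pendant '{"dp":[[0,0,-0.0003],[0,0,-0.0006],[0,0,-0.0009],[0,0,-0.0012]],"rotation":[[0,0,0.1],[0,0,0.2],[0,0,0.3],[0,0,0.4]]}' | grep -E 'pos|force|rot'; done
```

```text
tool_pos: [590.5, 60.8, 73.2]
tcp_rot: [3.141, 0.002, 1.943]
contact_force: [-3.5, 0.2, 15.9]
finger_force: 31.2
tool_pos: [590.0, 60.7, 74.3]
tcp_rot: [3.141, 0.001, 1.543]
contact_force: [-4.7, -1.7, 17.5]
finger_force: 31.1
tool_pos: [589.5, 60.8, 75.3]
tcp_rot: [-3.141, 0.001, 1.143]
contact_force: [-5.6, 0.2, 18.3]
finger_force: 30.0
```

```bash
python3 -m pendant '{"dp":[[-0.0002,-0.0005,-0.0002],[-0.0002,-0.0005,-0.0002],[-0.0002,-0.0005,-0.0002],[-0.0002,-0.0005,-0.0002],[-0.0002,-0.0005,-0.0002],[-0.0002,-0.0005,-0.0002],[-0.0002,-0.0005,-0.0002]],"rotation":[[0,0,0],[0,0,0],[0,0,0],[0,0,0],[0,0,0],[0,0,0],[0,0,0]]}' | grep -E 'pos|force|time'; python3 - <<'E'
from b import *
R=rect('side',6)
T=rect('top',2)
cv2.imwrite('pics/r2.png',np.hstack([R,T[:,:260]])[:,:,::-1])
b=R[170:270].astype(float); g=b[...,1]-b[...,0]; 
print(np.round(g[25:60].mean(0)[::12]).astype(int)); print(np.round(b[25:60].sum(2).mean(0)[::12]).astype(int))
E
```

```text
time: 16.75
tool_pos: [589.5, 60.8, 75.4]
contact_force: [-3.3, 0.0, 15.4]
finger_force: 30.0
[-2 -3 -3 -2 -1 -2 -1  9 24 27 26 24 27 29 34 40 37 28 24 24 18  8  2  7
  5  2  5 11 22 28 26 26 28 26 26 23 16  7  1 -2 -2 -2 -2 -2 -1]
[283 290 304 301 294 296 280 196  97  81  83  85  80  93 120 143 141 121
 110 141 211 276 315 302 286 276 236 147  91  93  81  85  94  93  77  92
 148 220 280 309 306 290 251 216 156]
```

View pics/r2.png

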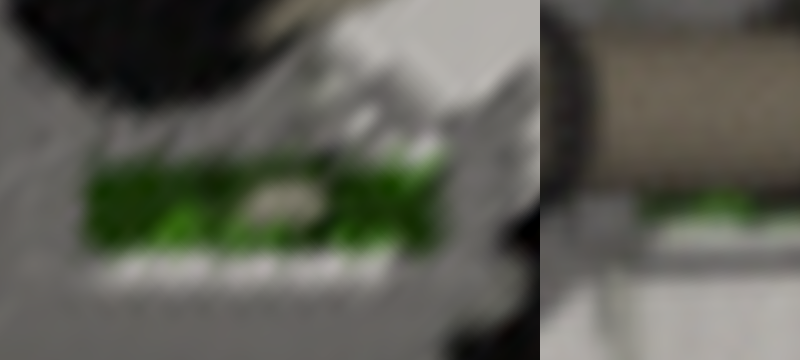

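The bubble is about 2.6 mm to +x (278 against the vial middle at 262). To check for parallax bias, I'll apply the same measurement to the initial picture, where the offset is known to be -13 mm.

```bash
python3 - <<'E'
from b import *
for name,z in(('side',79),('top',79)):
    im=cv2.imread(f'pics/{name}0.png')
    uv=np.float32([proj(name,W(x,y,z)) for x,y in((-115,-77),(-25,-77),(-25,-137),(-115,-137))])
    R=cv2.warpPerspective(im,cv2.getPerspectiveTransform(uv,np.float32([(0,0),(540,0),(540,360),(0,360)])),(540,360),flags=cv2.INTER_CUBIC).astype(float)
    g=R[...,1]-np.maximum(R[...,2],R[...,0]); rows=np.where((g>25).sum(1)>120)[0]; print(name,rows.min(),rows.max())
    m=(rows.min()+rows.max())//2; S=R[m-20:m+20]
    print((S[...,1]-S[...,2]).mean(0)[::12].astype(int)); print(S[...,2].mean(0)[::12].astype(int))
E
```

```text
side 152 234
[-2  0 -1 -1 -1 -2 -3 -2 12 34 44 45 39 26 10  1  0  0  1  6 22 40 45 43
 44 44 42 31 22 34 43 41 44 45 44 45 35 17  4 -1 -2 -2 -2 -2 -3]
[ 90  88 101 131 158 168 167 157 114  63  45  47  54  79 123 154 163 166
 147 118  89  58  46  49  49  47  40  30  28  38  47  51  47  45  49  47
  63 104 142 166 172 170 166 164 164]
top 133 204
[-2 -2 -1 -2 -3 -2 -2 -2 -1 11 28 38 35 27 15  8  6  5  5  5 13 27 37 38
 36 38 38 35 29 27 35 38 39 38 38 38 39 36 23  7 -2 -2 -2 -2 -2]
[100  84  71  77 112 148 153 150 142 102  60  42  47  58  88 116 131 133
 131 125  99  66  46  41  42  42  40  34  32  37  40  43  40  41  44  44
  42  48  77 123 156 158 154 136 126]
```

Side-view bias is about +0.9 mm, so the true offset is ≈1.7 mm. Turning another 0.18 rad.

```bash
python3 -m pendant '{"dp":[[0,0,-0.0003],[0,0,-0.0005],[0,0,-0.0005],[0,0,-0.0005],[0,0,-0.0005],[0,0,-0.0005],[0,0,-0.0005],[0,0,-0.0005]],"rotation":[[0,0,0.09],[0,0,0.18],[0,0,0.18],[0,0,0.18],[0,0,0.18],[0,0,0.18],[0,0,0.18],[0,0,0.18]]}' | grep -E 'pos|force|time|rot'; python3 - <<'E'
from b import *
def edges(p,h):  # crossings of level h
    i=np.where(np.diff(np.sign(p-h)))[0]; return np.round(i+(h-p[i])/(p[i+1]-p[i]))
for k in range(2):
    R=rect('side',6,f'r3{k}.png').astype(float); b=R[195:230].mean(0)
    print(edges(b[:,1]-b[:,0],13)); print(edges(b.sum(1),190))
E
```

```text
time: 18.15
tool_pos: [589.3, 60.9, 75.9]
tcp_rot: [3.142, 0.001, 0.966]
contact_force: [-4.3, 0.7, 16.9]
finger_force: 30.0
[ 90. 217. 321. 439.]
[ 88. 234. 309. 445. 509.]
[ 90. 219. 317. 441.]
[ 88. 233. 309. 445. 509.]
```

View pics/r31.png

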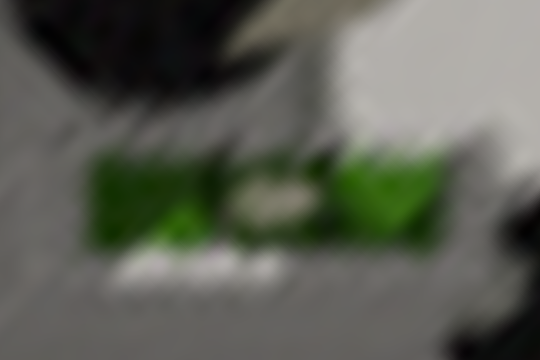

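The bubble centre is at ≈271, midway between the two lines at ≈215 and ≈325. It's steady over repeated captures, with a 17 N press. Handing in.

```bash
python3 -c "
from plant import workorder
print(workorder.close_job())"
```

```text
the job is handed in; nothing more can be done
None
```

The job is handed in: the level clicked home around the stem, and the arm is holding the knob down at about 17 N with the bubble steady and centred between its lines. It took about 19 s on the robot's clock, and I wasn't shown the judging result.

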